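# Hook up the drop guard of the tile press

### The job

Lift the yellow drop guard of the small tile press by the grip on its top, move it sideways over the catch post and lower it so that the tooth of its bar sits in the notch and the guard stays up by itself, leaving the pressed tile free to take out. Leave the blue guard of the other press down and the lidded jar standing where it is.

Things in the scene. Friction and masses are not known exactly. Their poses are not given: they have to be found in the camera images.
- yellow_grip (a point): Centre of yellow guard's grip block (mm): 20 thick (x, pinch here), 60 long (y), 40 high, 186 above table when down. x: out from press; y: along bar to catch post. Guard (0.4-0.7 kg) slides only: up 0-115 (falls if released), along y 0-58 (starts 0-10, light friction). Its bar (12 thick, underside 36 below) runs to a down-pointing tooth 86 along +y, 12 wide, its end 52 below this point.
- yellow_notch (a point): Centre of the notch's floor atop the yellow guard's fixed dark steel catch post, 189 mm above table; axes as the grip's. Notch: open upward, 32 wide (y), bright walls 8 thick, 14 high; post 48 wide (y), 14 thick. Tooth clears the walls with the grip over 66 above this point. Hooked, the tooth stands on this floor: grip 52 above and 86 (+-10) along -y. Press head: top 183, 80 behind (-x) the grip.
- blue_grip (a point): Centre of the grip of the like blue guard, on a second press of the same build; a bystander that stays down. Which press stands left and which right varies.
- jar: Bystander: a loose pinkish unglazed lidded jar, 90 mm across and 120 mm tall, standing on the table; origin at the centre of its underside, z up.

How it is judged:
By the outcome, as a careful person would: the job done as asked, in the order asked, and still so for the second after the job is handed in, with the robot touching nothing.
It also fails if it takes over 38 s, if anything falls off the work surface, if the arm or the gripper's body presses on something with over 40 N, if the wrist force passes 120 N, or if a joint passes its speed limit or range.

### The arm

A 6-joint arm with a two-finger parallel gripper is mounted at the origin on the work surface. World frame = base frame: x ahead of the robot, y to its left, z up, the work surface at z = 0. Lengths are in m, angles in rad, forces in N, time in s.
With the tool pointing down it reaches from about 0.35 to 0.975 m from the base axis. Payload 17.4 kg.
Tool frame: the origin (TCP) lies midway between the tips of the shut fingers; the grasp point (between the pads) lies 19 mm behind it (pinch_z is the distance from the TCP to the grasp point, in m); x points along the fingers, y is the direction in which the jaws open and shut, and the axes are right-handed (so a half turn about x gives the same grasp; the last joint's range is limited). The gripper opens to 85 mm and grips with 20 to 120 N. Pads are 22 mm wide; open, the fingers measure 114 mm over their backs; the gripper's body (76 mm by 85 mm) begins 54 mm behind the grasp point. The pads swing forward as they close: fully open they stand 13 mm farther back than shut.
Start: joints at [-1.141, 0.116, 1.442, -0, 1.584, -0.038], TCP at [0.304, -0.602, 0.231] pointing down, gripper open.
Joint ranges: [-2.83, 2.83], [-0.83, 2.19], [0.07, 2.5], [-1.14, 4.28], [0.01, 3], [-2.97, 2.97]. Speed limits (rad/s): [1.89, 1.89, 2.22, 3.14, 3.14, 3.14].

### API

Orientations are given as a unit quaternion [w, x, y, z].
In Python, from plant import * gives the robot as it stands.
- The arm moves only by the shell command python3 -m inch 'ROWS' [OPENING]. ROWS is JSON, a list of rows, each an object of numbers: "tx", "ty", "tz": the shift along the tool's x, y, z in cm; "spin": the turn about the tool's x in degrees. In form: [{"tx": .., "ty": .., "tz": .., "spin": ..}, ...]. A call has exactly 10 rows; each row shifts and turns the commanded pose from where the row before left it, along the tool's axes as they then stand; what a row does not reach is not made up. A row lasts 1/10 s, in which the tool goes at most 50 mm and 8.59 degrees, less where a joint would pass 70% of its speed; a pose out of reach is approached as far as the arm can. A call is refused whole if a number of a shift passes 5 or a number of a turn 8.59, either way. A call with a gripper value outside its range is refused whole. OPENING is the opening, from 0 (shut) to 1 (fully open), set as the call begins (- or left out, the last holds). The fingers move at their own pace and stop on an object; the grip force is fixed at half the most. Time passes only in rows, so rows that do not move let the fingers close, or fill a call up. It gives the time, the measured TCP pose, the force and the opening at its end, in the units of the state.
- sense(): the state, without advancing time (a new reading comes with each control period).
- snapshot(name): name is "scene" or "top" or "wrist"; returns a dict with "image" (400x640x3 uint8, red, green, blue), "fx", "fy", "cx", "cy" (pixels), "D" ([k1, k2, p1, p2, k3] as OpenCV has them; the pictures are not rectified), "rvec" (rotation vector, rad) and "tvec" (3), from world to camera coordinates, as OpenCV has them; the wrist camera has in their place "T_tool_cam" (4x4, takes a point from camera to tool coordinates, whose origin is the TCP and whose axes are the tool frame's). Camera axes: x right, y down, z forward; pixel columns grow to the right and rows downward; lengths in m; the calibration is good to about 2 mm. A picture is of the moment at which its call begins: read the wrist's pose just before it. There is no depth.
- hand_in(): hands the job in, once; it reports no verdict.
Trained networks look in a picture, given as the dict that the camera call returned (one of the last four; its "shot" number tells which), for a name from the list of things; names that differ only in an ending like _2 or _b are one class to them, and where a whole thing is asked for, a point or a joint stands for the part that bears it (a point fixed in the world has none). Each returns a list of dicts, best first, with "confidence" (0 to 1); they miss things now and then, are a little off and sometimes report something else, mostly with a low value. They report only what shows in the picture. A call takes as long as a camera call.
- search_frame(picture, thing): "at" ([column, row] as shares, 0 to 1, of the picture: columns of its width, rows of its height, amid what is visible of it).
- regions_of(picture, thing): "region" (400x640 bool, what is visible of it) and "at" ([column, row] as shares, 0 to 1, of the picture: columns of its width, rows of its height, amid what is visible of it).
- spot_point(picture, thing): "at" ([column, row] as shares, 0 to 1, of the picture: columns of its width, rows of its height: a listed point, or the origin of a listed thing).
The state is a dict: "t": time; "joints": joint angles; "qd": joint speeds; "effort": joint torques, N m; "position": TCP position; "tcp_rot": TCP orientation; "wrist_force": force on the tool from outside, world axes, zero at the start; "ft_torque": the same for the moment, N m; "opening": opening from 0.0 (shut) to 1.0 (fully open).
Only numpy, scipy, OpenCV 4.12 (cv2) and the standard library are available. Lean on these libraries where they do the work, as an engineer would, in place of code of your own. Each camera call takes 0.05 s, during which the arm holds its last target. There are 200 camera calls.

## Working session

There is one attempt and no reset: what is moved stays moved. The work goes in short steps, Python scripts to look and compute and a shell command to move; the robot and the scene stay as the last step left them, time stands still between calls to the robot, and variables do not carry over. Pictures are saved under pics/ and viewed, about 8 in all and at most 12, crops included, and the job is handed in when it is done.

```bash
mkdir -p pics; ls; cat > h.py <<'E'
from plant import *
import numpy as np, cv2
from scipy.spatial.transform import Rotation as R
def proj(p,P):
    return cv2.projectPoints(np.array(P,float).reshape(-1,1,3),np.array(p['rvec']),np.array(p['tvec']),K(p),np.array(p['D']))[0].reshape(-1,2)
def K(p): return np.array([[p['fx'],0,p['cx']],[0,p['fy'],p['cy']],[0,0,1.]])
def ray(p,at,s=None):
    px=np.array([[at[0]*640,at[1]*400]])
    u=cv2.undistortPoints(px.reshape(1,1,2),K(p),np.array(p['D'])).ravel()
    d=np.array([u[0],u[1],1.])
    if 'rvec' in p:
        M=cv2.Rodrigues(np.array(p['rvec'],float))[0]; return -M.T@np.array(p['tvec']).ravel(), M.T@d
    q=s['tcp_rot']; Rt=R.from_quat([q[1],q[2],q[3],q[0]]).as_matrix(); T=np.array(p['T_tool_cam'])
    return Rt@T[:3,3]+s['position'], Rt@(T[:3,:3]@d)
def atz(o,d,z): return o+d*(z-o[2])/d[2]
def tri(rs):
    A=0;b=0
    for o,d in rs:
        d=d/np.linalg.norm(d); M=np.eye(3)-np.outer(d,d); A=A+M; b=b+M@o
    return np.linalg.solve(A,b)
def save(p,n,box=None,k=1):
    im=p['image'][:,:,::-1]
    if box: im=im[box[1]:box[3],box[0]:box[2]]
    cv2.imwrite('pics/'+n,cv2.resize(im,None,fx=k,fy=k,interpolation=cv2.INTER_CUBIC))
E
python3 - <<'E'
from h import *
np.set_printoptions(precision=4,suppress=True)
s=sense();print(s['t'],s['position'],s['tcp_rot'],s['wrist_force'],s['opening'])
Z={'yellow_grip':.186,'yellow_notch':.189,'blue_grip':.186,'jar':0}
rs={}
ims=[]
for c in('scene','top'):
    p=snapshot(c);ims.append(p['image'])
    for n in Z:
        for r in spot_point(p,n)[:2]:
            ry=ray(p,r['at']);rs.setdefault(n,[]).append(ry)
            print(c,n,round(r['confidence'],2),np.array(r['at'])*[640,400],atz(*ry,Z[n]))
for n in rs:print(n,len(rs[n]),tri(rs[n]) if len(rs[n])>1 else '')
im=np.vstack(ims)[:,:,::-1];cv2.imwrite('pics/a.png',cv2.resize(ims[0][:,:,::-1],(800,500)));cv2.imwrite('pics/b.png',cv2.resize(ims[1][:,:,::-1],(800,500)))
E
```

```text
pics
0.0 [ 0.3043 -0.6023  0.2305] [-0.1635 -0.6878 -0.1643  0.6879] [-0.4126  0.7038  0.1369] 1.000443167764121
scene yellow_grip 0.85 [177.28 227.8 ] [ 0.5244 -0.2503  0.186 ]
scene yellow_notch 0.94 [229.632 194.8  ] [ 0.5387 -0.133   0.189 ]
scene blue_grip 0.77 [330.304 119.4  ] [0.534  0.1903 0.186 ]
scene jar 0.89 [380.032 264.12 ] [0.7932 0.0425 0.    ]
top yellow_grip 0.87 [454.4 258.2] [ 0.5114 -0.2525  0.186 ]
top yellow_notch 0.81 [399.232 246.2  ] [ 0.5344 -0.1357  0.189 ]
top blue_grip 0.59 [241.984 243.32 ] [0.5329 0.1933 0.186 ]
top jar 0.91 [318.4 144.2] [0.7852 0.0395 0.    ]
yellow_grip 2 [ 0.5145 -0.2506  0.18  ]
yellow_notch 2 [ 0.5361 -0.1341  0.1885]
blue_grip 2 [0.5323 0.1935 0.1836]
jar 2 [ 0.7892  0.042  -0.0035]
```

View pics/a.png

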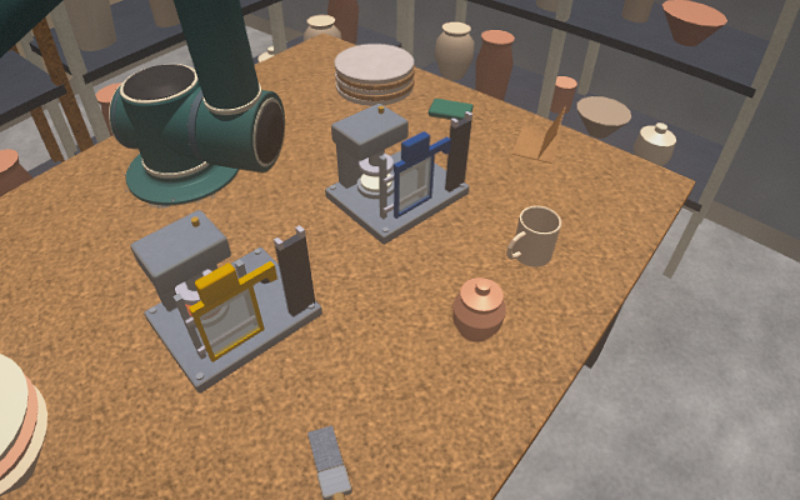

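View pics/b.png

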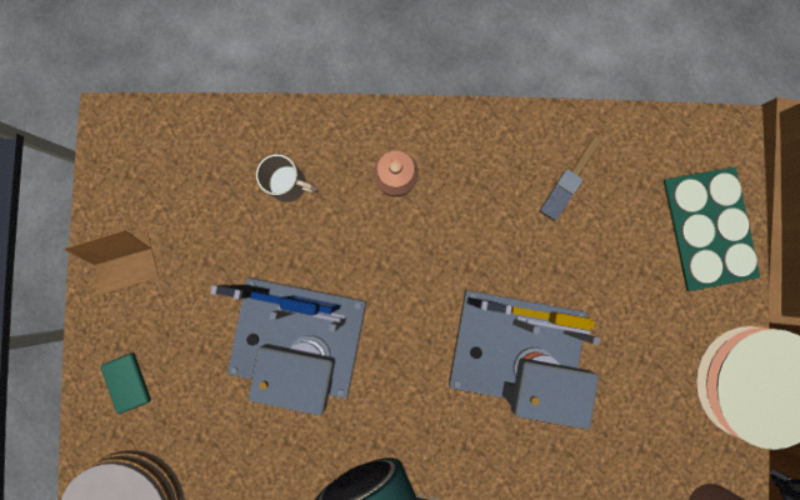

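The yellow press is the one on the right, seen from the robot. In the scene view its grip is at (221,284) and its post at (293,240). In the top view the bar runs left and slightly up from (573,322) to (475,302), about 10° off world y. The networks agree with the pictures.

```bash
cat >> h.py <<'E'
np.set_printoptions(precision=4,suppress=True)
def Rt(s): q=s['tcp_rot']; return R.from_quat([q[1],q[2],q[3],q[0]]).as_matrix()
def plan(target,yaw):
    """target TCP, yaw = angle of guard x axis; prints tool-frame shift in cm before spin, and spin deg"""
    s=sense();M=Rt(s); d=M.T@(np.array(target)-s['position'])*100
    a=np.degrees(np.arctan2(M[1,1],M[0,1])); e=(yaw-a+90)%180-90
    print('pos',s['position'],'toolx',M[:,0],'tooly yaw',a,'shift cm',d,'spin',-e,'t',s['t'],'F',s['wrist_force'],'open',s['opening'])
E
python3 - <<'E'
from h import *
plan([.516,-.251,.29],-10.5)
p=snapshot('wrist');print(p['T_tool_cam'])
E
```

```text
pos [ 0.3044 -0.6025  0.2313] toolx [-0.0001  0.     -1.    ] tooly yaw -63.19492193748383 shift cm [ -5.8723 -21.8274 -34.7402] spin -52.69492193748383 t 0.5 F [ 0.3065 -0.8549 -0.1275] open 1.0006669823910095
[[-0.     -0.2793  0.9602 -0.1419]
 [ 1.     -0.0006 -0.0001 -0.0003]
 [ 0.0007  0.9602  0.2793 -0.0717]
 [ 0.      0.      0.      1.    ]]
```

```bash
python3 -m inch '[{"tx":-1,"ty":-2.2,"tz":-3.5},{"tx":-1,"ty":-2.2,"tz":-3.5},{"tx":-1,"ty":-2.2,"tz":-3.5},{"tx":-1,"ty":-2.2,"tz":-3.5},{"tx":-1,"ty":-2.2,"tz":-3.5},{"tx":-0.9,"ty":-2.2,"tz":-3.5},{"ty":-2.2,"tz":-3.5},{"ty":-2.2,"tz":-3.5},{"ty":-2.2,"tz":-3.5},{"ty":-2.0,"tz":-3.2}]'
python3 -m inch '[{"spin":-7},{"spin":-7},{"spin":-7},{"spin":-7},{"spin":-7},{"spin":-7},{"spin":-7},{"spin":-3.7},{},{}]'
python3 - <<'E'
from h import *
plan([.516,-.251,.29],-10.5)
s=sense();p=snapshot('wrist');save(p,'c.png')
for n,z in(('yellow_grip',.186),('yellow_notch',.189)):
    for r in spot_point(p,n)[:2]: print(n,r['confidence'],np.array(r['at'])*[640,400],atz(*ray(p,r['at'],s),z))
E
```

```text
pos [ 0.3044 -0.6025  0.2313] toolx [-0.  0. -1.] tooly yaw -63.19613187260063 shift cm [ -5.8716 -21.8297 -34.7398] spin -52.69613187260063 t 0.55 F [0.1538 0.2492 1.3516] open 0.9987024851809602$[0]: bad value
$[0]: bad value
```

View pics/c.png

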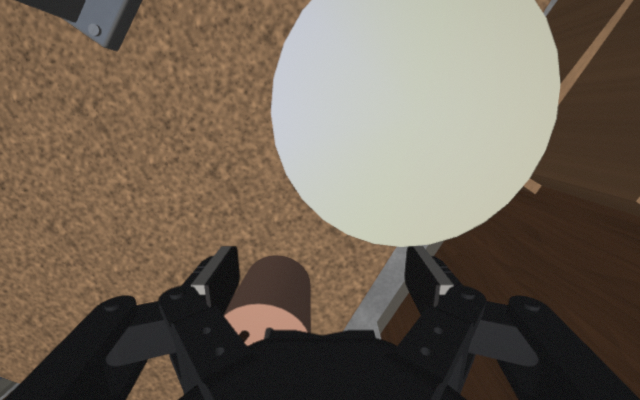

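The moves were refused because every key has to be given. The picture still shows the start pose, with a plate stack at (415,110), so I'll rise first.

```bash
python3 -m inch '[{"tx":-3,"ty":0,"tz":0,"spin":0},{"tx":-2.9,"ty":-2.2,"tz":-3.5,"spin":0},{"tx":0,"ty":-2.4,"tz":-4,"spin":0},{"tx":0,"ty":-2.5,"tz":-4,"spin":0},{"tx":0,"ty":-2.5,"tz":-4,"spin":0},{"tx":0,"ty":-2.5,"tz":-4,"spin":0},{"tx":0,"ty":-2.5,"tz":-4,"spin":0},{"tx":0,"ty":-2.5,"tz":-4,"spin":0},{"tx":0,"ty":-2.4,"tz":-4,"spin":0},{"tx":0,"ty":-2.3,"tz":-3.2,"spin":0}]'
python3 -m inch '[{"tx":0,"ty":0,"tz":0,"spin":-7},{"tx":0,"ty":0,"tz":0,"spin":-7},{"tx":0,"ty":0,"tz":0,"spin":-7},{"tx":0,"ty":0,"tz":0,"spin":-7},{"tx":0,"ty":0,"tz":0,"spin":-7},{"tx":0,"ty":0,"tz":0,"spin":-7},{"tx":0,"ty":0,"tz":0,"spin":-7},{"tx":0,"ty":0,"tz":0,"spin":-3.7},{"tx":0,"ty":0,"tz":0,"spin":0},{"tx":0,"ty":0,"tz":0,"spin":0}]'
python3 - <<'E'
from h import *
plan([.516,-.251,.29],-10.5)
s=sense();p=snapshot('wrist');save(p,'d.png')
for n,z in(('yellow_grip',.186),('yellow_notch',.189)):
    for r in spot_point(p,n)[:2]: print(n,r['confidence'],np.array(r['at'])*[640,400],atz(*ray(p,r['at'],s),z))
E
```

```text
t: 1.7
position: [0.5165, -0.2497, 0.2902]
tcp_rot: [0.164, 0.688, 0.164, -0.688]
wrist_force: [0.0, -0.7, 0.2]
opening: 0.999
t: 2.7
position: [0.5156, -0.2518, 0.29]
tcp_rot: [0.452, 0.544, 0.452, -0.544]
wrist_force: [0.6, 0.1, 0.4]
opening: 1.003
pos [ 0.5156 -0.2518  0.29  ] toolx [ 0. -0. -1.] tooly yaw -10.623045286850738 shift cm [ 0.0039  0.0285 -0.0856] spin -0.1230452868507399 t 2.7 F [0.6127 0.0745 0.4386] open 1.0028743716253021
yellow_notch 0.79 [319.808  43.08 ] [ 0.538  -0.1264  0.189 ]
```

View pics/d.png

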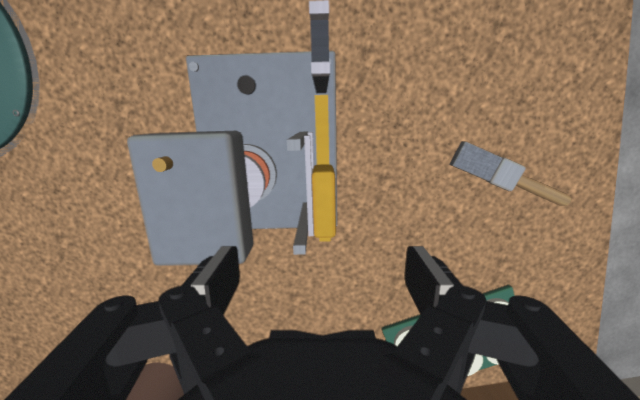

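The picture shows the grip at (323,172–237), the bar running up to (321,95), and the bright notch walls at (319,7) and (320,68). The yaw looks right. Next I'll back-project these pixels.

```bash
python3 - <<'E'
from h import *
s=sense();p=snapshot('wrist');M=Rt(s)
im=p['image'].astype(int)
yel=((im[:,:,0]-im[:,:,2])>90)&(im[:,:,1]>90)
yel[:,:290]=0;yel[:,350:]=0
for r in list(range(90,246,8)):
    c=np.where(yel[r])[0]
    if len(c):print(r,c.min(),c.max(),end='; ')
print()
T=lambda c,r,z:M.T@(atz(*ray(p,[c/640,r/400],s),z)-s['position'])*1000
for c,r,z,n in((323,172,.206,'grip far'),(323,236,.206,'grip near'),(323,205,.206,'mid'),(319.5,13,.203,'far wall low edge'),(320.5,62,.203,'near wall far edge'),(320.5,74,.203,'near wall near edge'),(321,95,.162,'bar end')): print(n,T(c,r,z))
for q in (regions_of(p,'yellow_grip'),search_frame(p,'yellow_grip')): print([(x['confidence'],np.array(x['at'])*[640,400]) for x in q])
save(p,'e.png',(240,0,400,250),3 if 0 else 2.4)
E
```

```text
98 315 327; 106 316 327; 114 316 327; 122 316 327; 130 316 327; 138 317 328; 146 317 328; 154 317 328; 162 317 328; 178 312 334; 186 313 334; 194 313 334; 202 313 334; 210 313 334; 218 314 334; 226 314 334; 234 315 334; 
grip far [ 84.0334   1.3829 -29.1026]
grip near [84.0345  1.4135 27.1943]
mid [84.034  1.398 -1.013]
far wall low edge [  87.031    -1.1579 -143.6361]
near wall far edge [  87.0317   -0.5037 -111.4651]
near wall near edge [  87.0318   -0.5192 -103.1863]
bar end [128.0321  -0.2489 -91.2504]
[(0.69, array([322.304, 180.32 ]))]
[(0.96, array([323.392, 180.08 ]))]
```

View pics/e.png

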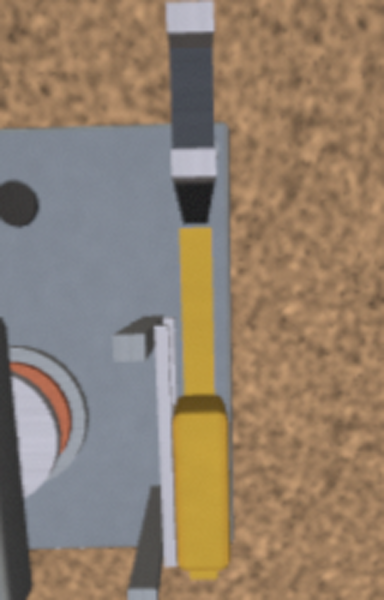

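Grip is within 1.5 mm of the tool axis. Notch is 126 mm from the grip along the bar, which gives a travel of about 40 mm. The bar end and the notch width check out at this scale. Now descend and close.

```bash
python3 -m inch '[{"tx":2,"ty":0.14,"tz":-0.1,"spin":-1},{"tx":2.5,"ty":0,"tz":0,"spin":0},{"tx":2.5,"ty":0,"tz":0,"spin":0},{"tx":2,"ty":0,"tz":0,"spin":0},{"tx":1.5,"ty":0,"tz":0,"spin":0},{"tx":0.9,"ty":0,"tz":0,"spin":0},{"tx":0.4,"ty":0,"tz":0,"spin":0},{"tx":0,"ty":0,"tz":0,"spin":0},{"tx":0,"ty":0,"tz":0,"spin":0},{"tx":0,"ty":0,"tz":0,"spin":0}]'
python3 -m inch '[{"tx":0,"ty":0,"tz":0,"spin":0},{"tx":0,"ty":0,"tz":0,"spin":0},{"tx":0,"ty":0,"tz":0,"spin":0},{"tx":0,"ty":0,"tz":0,"spin":0},{"tx":0,"ty":0,"tz":0,"spin":0},{"tx":0,"ty":0,"tz":0,"spin":0},{"tx":0,"ty":0,"tz":0,"spin":0},{"tx":0,"ty":0,"tz":0,"spin":0},{"tx":0,"ty":0,"tz":0,"spin":0},{"tx":0,"ty":0,"tz":0,"spin":0}]' 0
```

```text
t: 4.0
position: [0.5174, -0.2512, 0.1729]
tcp_rot: [0.457, 0.54, 0.456, -0.54]
wrist_force: [0.2, 0.6, 0.0]
opening: 1.001
t: 5.0
position: [0.5172, -0.2511, 0.1722]
tcp_rot: [0.457, 0.54, 0.457, -0.54]
wrist_force: [2.3, -0.5, 3.5]
opening: 0.221
```

Gripped, with an opening of about 19 mm. Now lift 90 mm.

```bash
python3 -m inch '[{"tx":-0.4,"ty":0,"tz":0,"spin":0},{"tx":-0.8,"ty":0,"tz":0,"spin":0},{"tx":-1.2,"ty":0,"tz":0,"spin":0},{"tx":-1.4,"ty":0,"tz":0,"spin":0},{"tx":-1.4,"ty":0,"tz":0,"spin":0},{"tx":-1.4,"ty":0,"tz":0,"spin":0},{"tx":-1.2,"ty":0,"tz":0,"spin":0},{"tx":-0.8,"ty":0,"tz":0,"spin":0},{"tx":-0.4,"ty":0,"tz":0,"spin":0},{"tx":0,"ty":0,"tz":0,"spin":0}]'
python3 - <<'E'
from h import *
s=sense();print(s['position'],s['wrist_force'],s['ft_torque'],s['opening'])
p=snapshot('wrist');save(p,'f.png',(160,0,480,300),2)
for r in spot_point(p,'yellow_notch')[:2]: print(r['confidence'],np.array(r['at'])*[640,400],(Rt(s).T@(atz(*ray(p,r['at'],s),.189)-s['position']))*1000)
E
```

```text
t: 6.0
position: [0.5171, -0.2511, 0.2624]
tcp_rot: [0.457, 0.54, 0.457, -0.54]
wrist_force: [3.1, 0.4, -5.4]
opening: 0.224
[ 0.5171 -0.2511  0.2624] [ 3.1238  0.4216 -5.3959] [ 0.077  -0.4472  0.2332] 0.2242204427994736
0.96 [321.408  35.   ] [  73.3849    0.2097 -126.0504]
```

View pics/f.png

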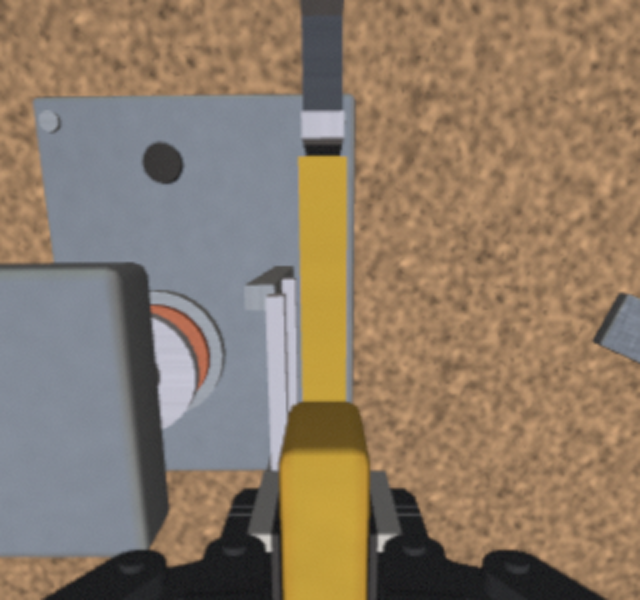

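The guard is lifted and hangs in the grip at about 5 N. The bar end is at crop (323,155) and the near wall at (323,124). Slide 40 mm towards the post (−tz).

```bash
python3 - <<'E'
from h import *
s=sense();p=snapshot('wrist');M=Rt(s)
T=lambda c,r,z:M.T@(atz(*ray(p,[c/640,r/400],s),z)-s['position'])*1000
print('bar end',T(321.5,77.5,.252),'near wall far/near edge',T(321.5,55,.203),T(321.5,68.5,.203),'far wall near edge',T(321.,7,.203))
E
python3 -m inch '[{"tx":0,"ty":0,"tz":-0.3,"spin":0},{"tx":0,"ty":0,"tz":-0.5,"spin":0},{"tx":0,"ty":0,"tz":-0.6,"spin":0},{"tx":0,"ty":0,"tz":-0.7,"spin":0},{"tx":0,"ty":0,"tz":-0.7,"spin":0},{"tx":0,"ty":0,"tz":-0.6,"spin":0},{"tx":0,"ty":0,"tz":-0.4,"spin":0},{"tx":0,"ty":0,"tz":-0.2,"spin":0},{"tx":0,"ty":0,"tz":0,"spin":0},{"tx":0,"ty":0,"tz":0,"spin":0}]'
python3 - <<'E'
from h import *
s=sense()
p=snapshot('wrist');save(p,'g.png',(160,0,480,300),1.5)
p=snapshot('scene');save(p,'h.png',(120,120,320,320),3)
E
```

```text
bar end [  9.5808   0.2688 -90.9148] near wall far/near edge [  58.5842    0.2653 -110.6808] [  58.5828    0.2578 -102.609 ] far wall near edge [  58.5889   -0.0205 -137.9957]
t: 7.15
position: [0.5237, -0.2115, 0.262]
tcp_rot: [0.457, 0.54, 0.457, -0.54]
wrist_force: [-1.4, 1.1, -4.4]
opening: 0.219
```

View pics/h.png

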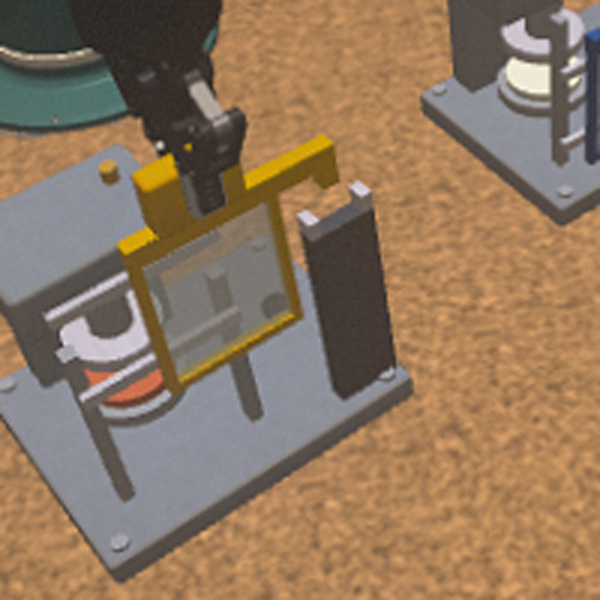

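The tooth, at crop (328,178), stands over the middle of the notch (335,205). Numerically it is within about 2 mm of centre. Lower 35 mm.

```bash
python3 -m inch '[{"tx":0.3,"ty":0,"tz":-0.1,"spin":0},{"tx":0.6,"ty":0,"tz":0,"spin":0},{"tx":0.7,"ty":0,"tz":0,"spin":0},{"tx":0.6,"ty":0,"tz":0,"spin":0},{"tx":0.5,"ty":0,"tz":0,"spin":0},{"tx":0.4,"ty":0,"tz":0,"spin":0},{"tx":0.2,"ty":0,"tz":0,"spin":0},{"tx":0.1,"ty":0,"tz":0,"spin":0},{"tx":0.1,"ty":0,"tz":0,"spin":0},{"tx":0,"ty":0,"tz":0,"spin":0}]'
python3 - <<'E'
from h import *
p=snapshot('scene');save(p,'i.png',(120,120,320,320),3)
E
```

```text
t: 8.25
position: [0.5239, -0.2106, 0.2273]
tcp_rot: [0.457, 0.54, 0.457, -0.54]
wrist_force: [-3.8, -0.4, -3.3]
opening: 0.227
```

View pics/i.png

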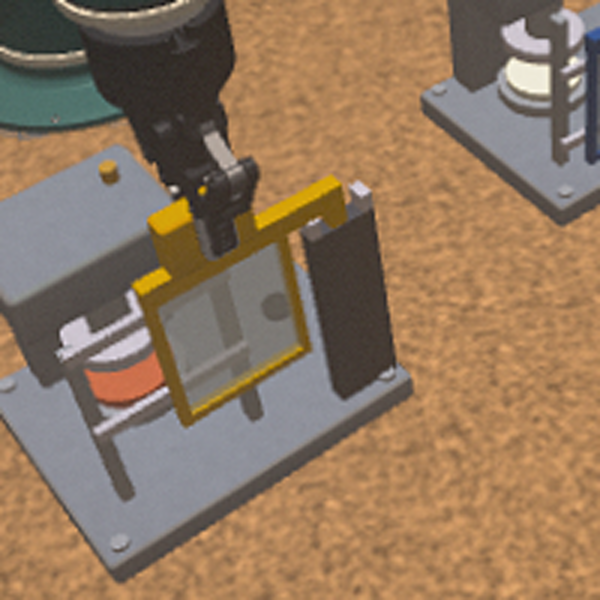

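The tooth is between the walls at (337,210), but the gripper still carries the weight. Go a little further, then check contact.

```bash
python3 -m inch '[{"tx":0.1,"ty":0,"tz":0,"spin":0},{"tx":0,"ty":0,"tz":0,"spin":0},{"tx":0.1,"ty":0,"tz":0,"spin":0},{"tx":0,"ty":0,"tz":0,"spin":0},{"tx":0,"ty":0,"tz":0,"spin":0},{"tx":0,"ty":0,"tz":0,"spin":0},{"tx":0,"ty":0,"tz":0,"spin":0},{"tx":0,"ty":0,"tz":0,"spin":0},{"tx":0,"ty":0,"tz":0,"spin":0},{"tx":0,"ty":0,"tz":0,"spin":0}]'
```

```text
t: 9.3
position: [0.524, -0.2107, 0.2271]
tcp_rot: [0.457, 0.54, 0.456, -0.539]
wrist_force: [-8.8, 2.1, 11.7]
opening: 0.222
```

Firm contact: the wrist force went from −3 to +12 N and z stopped, at a lift of 55 mm as expected. Release, then retreat straight up.

```bash
python3 -m inch '[{"tx":-0.1,"ty":0,"tz":0,"spin":0},{"tx":0,"ty":0,"tz":0,"spin":0},{"tx":0,"ty":0,"tz":0,"spin":0},{"tx":0,"ty":0,"tz":0,"spin":0},{"tx":0,"ty":0,"tz":0,"spin":0},{"tx":0,"ty":0,"tz":0,"spin":0},{"tx":0,"ty":0,"tz":0,"spin":0},{"tx":0,"ty":0,"tz":0,"spin":0},{"tx":0,"ty":0,"tz":0,"spin":0},{"tx":0,"ty":0,"tz":0,"spin":0}]' 0.8
python3 -m inch '[{"tx":-0.5,"ty":0,"tz":0,"spin":0},{"tx":-1,"ty":0,"tz":0,"spin":0},{"tx":-1.5,"ty":0,"tz":0,"spin":0},{"tx":-2,"ty":0,"tz":0,"spin":0},{"tx":-2,"ty":0,"tz":0,"spin":0},{"tx":-2,"ty":0,"tz":0,"spin":0},{"tx":-1.5,"ty":0,"tz":0,"spin":0},{"tx":-1,"ty":0,"tz":0,"spin":0},{"tx":-0.5,"ty":0,"tz":0,"spin":0},{"tx":0,"ty":0,"tz":0,"spin":0}]'
python3 - <<'E'
from h import *
p=snapshot('scene');save(p,'j.png',(100,60,440,320),2.3)
for n in('yellow_grip','blue_grip','jar'):
    for r in spot_point(p,n)[:1]: print(n,r['confidence'],np.array(r['at'])*[640,400],atz(*ray(p,r['at']),{'yellow_grip':.241,'blue_grip':.186,'jar':0}[n]))
E
```

```text
t: 10.3
position: [0.5239, -0.2106, 0.226]
tcp_rot: [-0.457, -0.54, -0.457, 0.54]
wrist_force: [0.1, 0.2, -0.6]
opening: 0.798
t: 11.3
position: [0.524, -0.2107, 0.3463]
tcp_rot: [0.457, 0.54, 0.457, -0.54]
wrist_force: [-0.4, -0.0, 0.3]
opening: 0.796
yellow_grip 0.58 [188.928 196.68 ] [ 0.5298 -0.2138  0.241 ]
blue_grip 0.83 [332.416 118.2  ] [0.5349 0.1973 0.186 ]
jar 0.59 [380.608 261.12 ] [0.7897 0.0501 0.    ]
```

View pics/j.png

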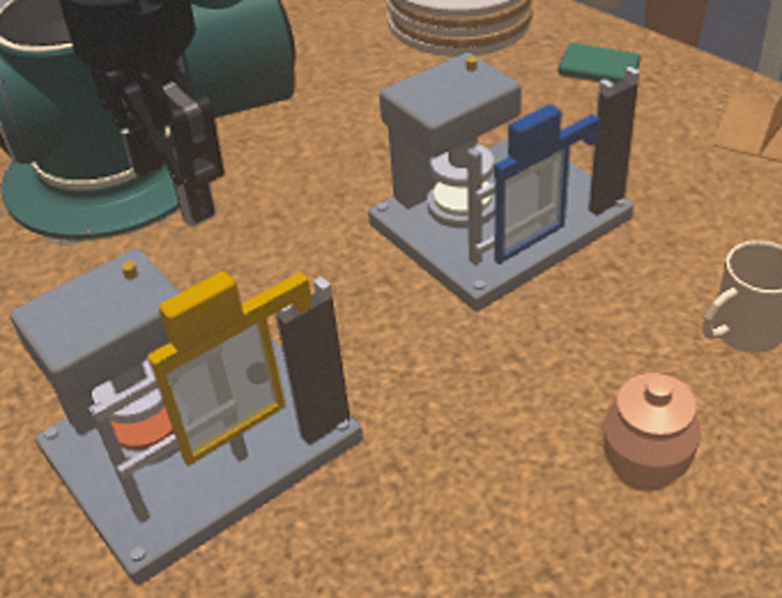

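The guard holds by itself with its tooth in the notch at (302,300). The blue guard is down, the jar is standing, and the gripper is clear.

```bash
python3 -c "
from plant import *
print(hand_in())"
```

```text
the job is handed in; nothing more can be done
None
```

The yellow guard is hooked up on its catch post and stays there by itself. I handed the job in at about 11.4 s of the 38 s allowed. I gripped the guard by its top grip, lifted it 90 mm, slid it about 41 mm sideways and lowered it until the tooth stood on the notch floor. Then I let go and backed straight up.

- **Seating:** the guard came to rest at a lift of 55 mm, as expected. The wrist force went from −3 to +12 N at contact, and read close to zero after release.
- **Final picture:** the tooth sits between the notch walls and the guard has not dropped. The gripper is about 12 cm above where it let go and touches nothing.
- **Bystanders:** the blue guard is still down and the jar is standing. The network's last positions for them differ from the first by 4–8 mm, which I put down to detection noise because the robot never went near either.
- **What failed or disagreed:**
  - My first two move commands were refused for missing keys; nothing moved.
  - The fixed cameras put the grip-to-notch distance near 117 mm and the wrist camera put it near 126 mm. I used the wrist value because the notch width and bar end measured correctly in it, and the tooth seated.
  - The wrist view failed to detect the yellow grip point once, so I measured it from the image.

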